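# Open the hematite compartment of the mineral dial case

## Robot

A 6-joint arm with a two-finger parallel gripper is mounted at the origin on the work surface. World frame = base frame: x ahead of the robot, y to its left, z up, the work surface at z = 0. Lengths are in m, angles in degrees, forces in N, time in s.
With the tool pointing down it reaches from about 0.35 to 0.975 m from the base axis. Payload 17.4 kg.
Tool frame: the origin (TCP) lies midway between the tips of the shut fingers; the grasp point (between the pads) lies 19 mm behind it; z points along the fingers, y is the direction in which the jaws open and shut (so a half turn about z gives the same grasp; the last joint's range is limited). The gripper opens to 85 mm and grips with 20 to 120 N. Pads are 22 mm wide; open, the fingers measure 114 mm over their backs; the gripper's body (76 mm by 85 mm) begins 54 mm behind the grasp point. The pads swing forward as they close: fully open they stand 13 mm farther back than shut.
Start: joints at [-76.879, 6.646, 82.598, -0, 90.757, -2.166], TCP at [0.178, -0.651, 0.231] pointing down, gripper open.
Joint ranges: [-162.19, 162.19], [-47.58, 125.68], [4.15, 143.07], [-65.23, 245.23], [0.69, 171.88], [-170.13, 170.13]. Speed limits (degrees/s): [108.29, 108.29, 127.2, 180, 180, 180].

## Interface

Orientations are given as a 3x3 rotation matrix whose columns are the frame's x, y, z axes.
In Python, from plant import get_state, capture, close_job, masks_of gives the robot as it stands. The module is installed in compiled form; this text tells all that it offers.
- The arm moves only by the tool step_arm, never from a script. Its argument "rows" is a list of rows, each a list of 4 numbers: the shift along the tool's x, y, z in cm, then the turn about the tool's z in degrees. In form: [[tx, ty, tz, turn], ...]. A call has 1 to 10 rows; each row is the pose to reach, as a shift and turn from the pose commanded when the call began, along the tool's axes at that moment; what a row does not reach only later rows make up. A row lasts 1/8 s, in which the tool goes at most 62.5 mm and 10.7 degrees, less where a joint would pass 70% of its speed; a pose out of reach is approached as far as the arm can. A call with a gripper value outside its range is refused whole. "fingers" is the opening, from -1 (shut) to 1 (fully open), set as the call begins (left out, the last holds). The fingers move at their own pace and stop on an object; "grip_force" is the grip in N (left out, the last holds). Time passes only in rows, so rows that repeat a pose let the fingers close. It gives the time, the measured TCP pose, the force and the opening at its end, in the units of the state.
- get_state(): the state, without advancing time (a new reading comes with each control period).
- capture(name): name is "side" or "top" or "wrist"; returns a dict with "img" (400x640x3 uint8, red, green, blue), "fx", "fy", "cx", "cy" (pixels), "dist" ([k1, k2, p1, p2, k3] as OpenCV has them; the pictures are not rectified), "origin" and "attitude" of the camera in the world. Camera axes: x right, y down, z forward; pixel columns grow to the right and rows downward; lengths in m; the calibration is good to about 2 mm. A picture is of the moment at which its call begins. There is no depth.
- close_job(): hands the job in, once; it reports no verdict.
Trained networks look in a picture, given as the dict that the camera call returned (one of the last four; its "shot" number tells which), for a name from the list of things; names that differ only in an ending like _2 or _b are one class to them, and where a whole thing is asked for, a point or a joint stands for the part that bears it (a point fixed in the world has none). Each returns a list of dicts, best first, with "p" (0 to 1); they miss things now and then, are a little off and sometimes report something else, mostly with a low value. They report only what shows in the picture. A call takes as long as a camera call. They do not tell look-alikes from the thing itself.
- masks_of(name, picture): "pixels" (400x640 bool, what is visible of it) and "position" ([column, row] in pixels, amid what is visible of it).
The state is a dict: "clock": time; "joint_positions": joint angles; "qd": joint speeds; "joint_efforts": joint torques, N m; "position": TCP position; "tcp_rot": TCP orientation; "ft_force": force on the tool from outside, world axes, zero at the start; "ft_torque": the same for the moment, N m; "width": opening from 0.0 (shut) to 1.0 (fully open).
Only numpy, scipy, OpenCV 4.12 (cv2) and the standard library are available. Lean on these libraries where they do the work, as an engineer would, in place of code of your own. Each camera call takes 0.05 s, during which the arm holds its last target.

## Task

The round dial case in the mineral display has three compartments under its turning cap, and one stone lies on the ledge in front of each compartment. Turn the cap by its bar grip until the round opening faces the hematite kidney (the lumpy, many-domed stone), so that the opening stands squarely over that stone's compartment; then let go. Leave all three stones where they lie.

Things in the scene. Friction and masses are not known exactly. Their poses are not given: they have to be found in the camera images.
- cap: Turning cap: level cedar disc 160 mm wide, 6 mm thick, with a brass-rimmed 36 mm opening. Origin on the turning axis at the disc's underside, 45 mm above the table; z up; x points to the opening, its centre 52 mm out. Bar grip on the axis: 14 mm thick along x, 60 mm long along y, 36 mm tall above the disc. Turns about z, light friction (0.06 N m), stays where left.
- case: Fixed dial case. Origin: centre of its underside on the cap's axis, z up. Drum 160 mm wide on a round base 264 mm wide and 12 mm high, whose rim is the ledge for the stones. Compartments centred at -50, 0 and +50 degrees from the case's x axis (counterclockwise from above); the cap turns between stops at -69 and +69, and starts between two compartments (20 to 30 degrees).
- kidney: Hematite kidney: dark, lumpy cluster of rounded domes, about 44 mm across and 24 mm high. Loose on the ledge, its centre about 106 mm from the cap's axis, in front of the middle of its compartment (within about 2 degrees). Origin at the centre of its underside. Which of the three compartments is its own varies.
- jasper: Red jasper pebble: smooth, flat and round, 37 mm across and 15 mm high, loose on the ledge in front of another compartment. Origin at the centre of its underside.
- opal: Mexican fire opal: pointed six-sided crystal, 28 mm across and 26 mm high, loose on the ledge in front of another compartment. Origin at the centre of its underside.
Things that resemble listed ones, but are neither listed nor needed, are in the scene too. Of the things that look like the kidney, the middle-sized one is meant.

How it is judged (in metres and radians):
At the end, for the whole second after the job is handed in: The cap is at rest with its opening facing the hematite kidney: the kidney's centre lies within 22 mm either side of the line from the axis through the opening's centre, on the opening's side (about 12 degrees) (x of kidney in the frame of cap above 0.06 m and y of kidney in the frame of cap between -0.022 and 0.022 m and angular speed of cap below 0.05 rad/s); the robot touches nothing.
It fails at once if a stone is shifted more than 15 mm from where it lay (distance of any of kidney, jasper, opal from where it was at the start of the episode above 0.015 m).
It also fails if it takes over 32 s, if anything falls off the work surface, if the arm or the gripper's body presses on something with over 40 N, if the wrist force passes 120 N, or if a joint passes its speed limit or range.

## Working session

There is one attempt and no reset: what is moved stays moved. The work goes in short steps, Python scripts to look and compute and a tool call to move; the robot and the scene stay as the last step left them, time stands still between calls to the robot, and variables do not carry over. Pictures are saved under pics/ and viewed, and the job is handed in when it is done.

Besides the shell and the picture viewer there is one more tool, called after "Request:" as name([rows], argument=value, ...), one row to a line, values as JSON. step_arm: Moves the arm, as the interface text tells. Its arguments: {"type":"object","properties":{"rows":{"type":"array"},"fingers":{"type":"number"},"grip_force":{"type":"number"}},"required":["rows"]}

```bash
mkdir -p pics; python3 - <<'E'
from plant import *
import cv2, pickle
s=get_state(); print({k:s[k] for k in('clock','position','tcp_rot','width')})
D={}
for n in('top','side'):
    c=capture(n); D[n]=c
    print(n,c['fx'],c['cx'],c['cy'],c['dist'],c['origin'],c['attitude'])
    cv2.imwrite(f'pics/{n}0.png',c['img'][:,:,::-1])
    for o in('kidney','cap','case','jasper','opal'):
        c['m_'+o]=masks_of(o,c)
        print(o,[(round(d['p'],2),[round(v) for v in d['position']],int(d['pixels'].sum())) for d in c['m_'+o]])
pickle.dump(D,open('d.pkl','wb'))
E
```

```text
{'clock': 0.0, 'position': array([ 0.17789702, -0.65094106,  0.23055329]), 'tcp_rot': array([[ 9.64627317e-01,  2.63617285e-01, -2.58806662e-04],
       [ 2.63617409e-01, -9.64626669e-01,  1.11881654e-03],
       [ 4.52875709e-05, -1.14746694e-03, -9.99999341e-01]]), 'width': 0.9975683518217113}
top 404.05904657683567 319.34974450151867 197.66771218389673 [-0.05731558  0.          0.          0.          0.        ] [0.62788862 0.04653316 0.73244229] [[ 0.00905454 -0.99829567  0.05765212]
 [-0.99995588 -0.00918368 -0.00197551]
 [ 0.0025016  -0.05763169 -0.99833478]]
kidney [(0.94, [328, 108], 627), (0.92, [301, 217], 417), (0.48, [209, 237], 215)]
cap [(0.79, [351, 264], 6851)]
case [(0.76, [346, 262], 16221)]
jasper [(0.7, [350, 198], 296)]
opal []
side 440.86461036236756 323.9931593424518 193.65478612183614 [-0.03742156  0.          0.          0.          0.        ] [0.37868842 0.47786463 0.55627695] [[-0.83149923 -0.3803912   0.40485992]
 [-0.55551773  0.56540059 -0.60969027]
 [ 0.00301278 -0.73186386 -0.68144421]]
kidney [(0.79, [287, 324], 321), (0.77, [328, 236], 380), (0.74, [252, 181], 527)]
cap [(0.89, [395, 213], 5480), (0.54, [366, 269], 260), (0.52, [398, 237], 13885)]
case [(0.56, [399, 236], 14070)]
jasper [(0.58, [341, 195], 241)]
opal [(0.47, [368, 270], 241)]
```

View pics/top0.png

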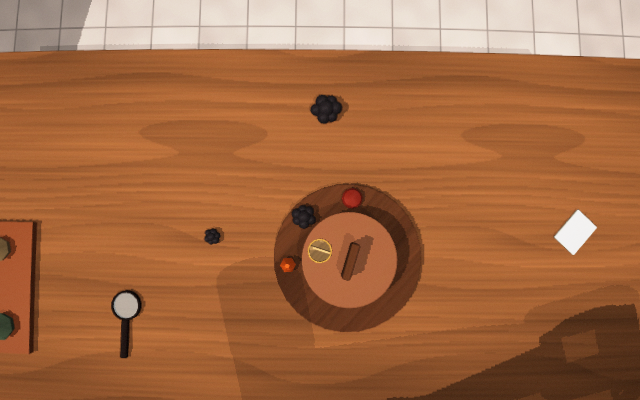

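View pics/side0.png

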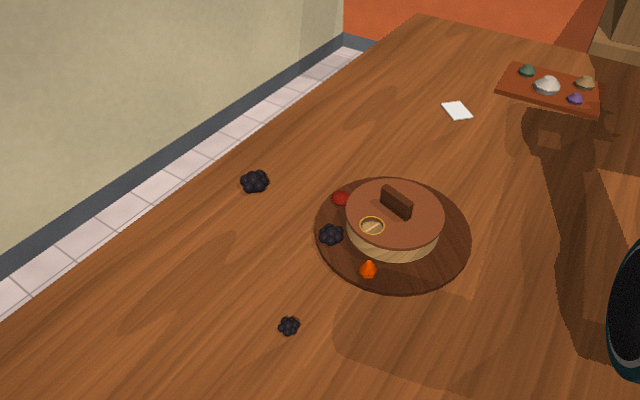

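The kidney candidates in the top view are (328,108), large and off the case; (301,217), middle-sized and on the ledge; and (209,237), small and off the case. The one at (301,217) fits: it is the middle-sized one and lies on the ledge between the red jasper (352,198) and the orange opal (288,265). I'll measure it and confirm with an enlarged crop.

```bash
cat > h.py <<'E'
import numpy as np, cv2
def ray(c,px,z):
    K=np.array([[c['fx'],0,c['cx']],[0,c['fy'],c['cy']],[0,0,1]])
    u=cv2.undistortPoints(np.array(px,float).reshape(-1,1,2),K,np.array(c['dist'])).reshape(-1,2)
    d=np.c_[u,np.ones(len(u))]@np.array(c['attitude']).T
    o=np.array(c['origin']); return o+d*((z-o[2])/d[:,2])[:,None]
def proj(c,P):
    K=np.array([[c['fx'],0,c['cx']],[0,c['fy'],c['cy']],[0,0,1]]);R=np.array(c['attitude']).T
    return cv2.projectPoints(np.array(P,float),cv2.Rodrigues(R)[0],-R@np.array(c['origin']),K,np.array(c['dist']))[0].reshape(-1,2)
def circ(c,m,z):
    k=max(cv2.findContours(m.astype('uint8'),0,1)[0],key=len).reshape(-1,2)
    k=cv2.convexHull(k).reshape(-1,2)
    P=ray(c,k,z)[:,:2]; (x,y),r=cv2.minEnclosingCircle(P.astype('float32')); return x,y,r
def rim(c,z):
    h=cv2.cvtColor(c['img'],cv2.COLOR_RGB2HSV)
    return h
E
python3 - <<'E'
import pickle; from h import *
D=pickle.load(open('d.pkl','rb'))
for n in D:
    c=D[n]; print(n)
    m=c['m_cap'][0]; print('cap',circ(c,m['pixels'],.051))
    for o in('kidney','jasper','opal'):
        for d in c['m_'+o]: print(o,ray(c,[d['position']],.022)[0,:2].round(4))
    h=cv2.cvtColor(c['img'],cv2.COLOR_RGB2HSV)
    y=((h[...,0]>20)&(h[...,0]<32)&(h[...,1]>150)&(h[...,2]>120)).astype('uint8')
    nn,l,st,ce=cv2.connectedComponentsWithStats(y)
    i=1+st[1:,4].argmax(); print(st[i],'opening',circ(c,l==i,.051))
c=D['top'];a=cv2.resize(c['img'][170:340,260:440],None,fx=4,fy=4,interpolation=2)[:600]
b=cv2.resize(D['side']['img'][160:300,230:430],None,fx=4,fy=4)
cv2.imwrite('pics/crt.png',a[:,:,::-1]);cv2.imwrite('pics/crs.png',b[:,:,::-1])
E
```

```text
top
cap (0.5636857151985168, -0.006144892890006304, 0.08090249449014664)
kidney [0.8301 0.0304]
kidney [0.6351 0.0764]
kidney [0.5971 0.2391]
jasper [ 0.6685 -0.0091]
[309 256   1   1   1] opening (0.5690819621086121, 0.06165619567036629, 9.999999747378752e-05)
side
cap (0.562364399433136, -0.002840193687006831, 0.08248498290777206)
kidney [0.5945 0.243 ]
kidney [0.6347 0.079 ]
kidney [0.8242 0.045 ]
jasper [ 0.67   -0.0144]
opal [0.5484 0.1021]Traceback (most recent call last):
  File "<stdin>", line 11, in <module>
ValueError: attempt to get argmax of an empty sequence
```

```bash
python3 - <<'E'
import pickle; from h import *
D=pickle.load(open('d.pkl','rb'))
c=D['top']; A=np.array([.5635,-.0055])
O=ray(c,[[319.5,251]],.051)[0,:2]; O2=ray(D['side'],[[371.5,226]],.051)[0,:2]
for n,p in dict(open=O,open2=O2,kid=[.635,.0775],jas=[.669,-.011],opal=[.5484,.1021]).items():
    v=np.array(p)-A; print(n,p,np.hypot(*v).round(4),np.degrees(np.arctan2(v[1],v[0])).round(1))
a=cv2.resize(c['img'][175:325,260:440],None,fx=4,fy=4,interpolation=2)
cv2.imwrite('pics/crt.png',a[:,:,::-1])
t=np.radians(np.arange(0,360,5))
C=D['side']; b=C['img'].copy()
E
```

```text
open [0.57759557 0.04412082] 0.0516 74.1
open2 [0.57621719 0.04600007] 0.053 76.1
kid [0.635, 0.0775] 0.1096 49.3
jas [0.669, -0.011] 0.1056 -3.0
opal [0.5484, 0.1021] 0.1087 98.0
```

View pics/crt.png

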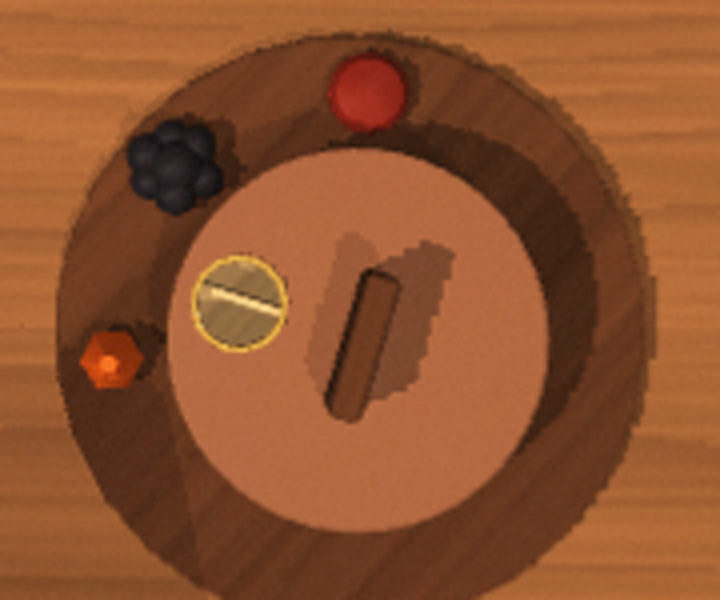

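The crop shows the kidney at about (177,165) as a cluster of many domes, on the ledge between the jasper and the opal, so it is the right one. It lies at about 49° and the opening at about 75°, so the cap has to turn about −26°. I'll move above the grip with the jaws along the bar's thin direction.

Request:
step_arm([
  [5.4,-5.2,0.5,3],
  [10.8,-10.4,1,6],
  [16.2,-15.6,1.5,9],
  [21.6,-20.8,2,12],
  [27,-26,3,15],
  [32.4,-31.2,4,18],
  [37.8,-36.4,5,21],
  [43.2,-41.6,5,24],
  [48.6,-46.8,5,27],
  [54.2,-52.1,5,30.5],
], fingers=1)

```text
clock: 1.85
position: [0.4978, -0.1142, 0.1846]
tcp_rot: [[0.964, -0.264, 0.001], [-0.264, -0.964, -0.0], [0.001, 0.0, -1.0]]
ft_force: [1.0, -1.5, -0.9]
width: 1.0
```

Request:
step_arm([
  [0,0,0,0],
  [0,0,0,0],
])

```text
clock: 2.1
position: [0.497, -0.1162, 0.1844]
tcp_rot: [[0.965, -0.261, -0.0], [-0.261, -0.965, -0.0], [-0.0, 0.0, -1.0]]
ft_force: [-0.9, 0.6, 0.6]
width: 1.002
```

```bash
python3 - <<'E'
from plant import *; from h import *
s=get_state(); print(s['clock'],s['position'],s['tcp_rot'].round(4),s['joint_positions'])
c=capture('wrist'); im=c['img'].copy()
for P in ([.5635,-.0055,.087],):
    print(proj(c,[P]))
cv2.imwrite('pics/w1.png',im[:,:,::-1])
# bar top outline guess at 74.5 deg
a=np.radians(74.5);x=np.array([np.cos(a),np.sin(a)]);y=np.array([-x[1],x[0]])
A=np.array([.5635,-.0055])
q=[np.r_[A+sx*.007*x+sy*.03*y,.087] for sx,sy in((1,1),(1,-1),(-1,-1),(-1,1))]
cv2.polylines(im,[proj(c,q).astype(int)],True,(0,255,0),1)
t=np.linspace(0,6.28,80)
cv2.polylines(im,[proj(c,np.c_[A[0]+.08*np.cos(t),A[1]+.08*np.sin(t),0*t+.051]).astype(int)],True,(0,255,0),1)
O=A+.052*x
cv2.polylines(im,[proj(c,np.c_[O[0]+.018*np.cos(t),O[1]+.018*np.sin(t),0*t+.051]).astype(int)],True,(0,0,255),1)
cv2.imwrite('pics/w1o.png',im[:,:,::-1])
E
```

```text
2.1 [ 0.49696125 -0.11615707  0.18435242] [[ 9.653e-01 -2.612e-01 -2.000e-04]
 [-2.612e-01 -9.653e-01 -2.000e-04]
 [-1.000e-04  2.000e-04 -1.000e+00]] [-1.60120999e+01 -1.33264397e+01  1.06058012e+02 -1.35851118e-02
  8.72751426e+01  8.91310287e+01]
[[166.36660996 158.36770303]]
```

View pics/w1o.png

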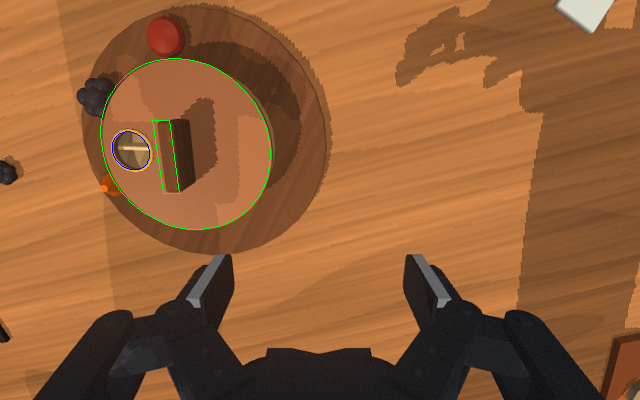

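The wrist overlay shows the predicted rim, opening and bar matching the picture, with the bar at about (167,157). The move stopped short at x=0.497, y=−0.116, so I'll finish it, descend and grasp.

Request:
step_arm([
  [1.5,-5,0,0],
  [3,-10,0,0],
  [3.5,-12.4,0,0],
  [3.5,-12.4,2,0],
  [3.5,-12.4,5,0],
  [3.5,-12.4,7,0],
  [3.5,-12.4,7,0],
])

```text
clock: 3.02
position: [0.5623, -0.0067, 0.1126]
tcp_rot: [[0.965, -0.264, -0.003], [-0.264, -0.965, 0.0], [-0.003, 0.001, -1.0]]
ft_force: [0.4, 0.1, 0.5]
width: 1.0
```

```bash
python3 - <<'E'
from plant import *; from h import *
s=get_state(); print(s['clock'],s['position'],s['tcp_rot'].round(4))
c=capture('wrist'); cv2.imwrite('pics/w2.png',c['img'][:,:,::-1])
E
```

```text
3.025 [ 0.56231157 -0.00671922  0.11262204] [[ 9.646e-01 -2.638e-01 -2.800e-03]
 [-2.638e-01 -9.646e-01  1.000e-04]
 [-2.700e-03  7.000e-04 -1.000e+00]]
```

View pics/w2.png

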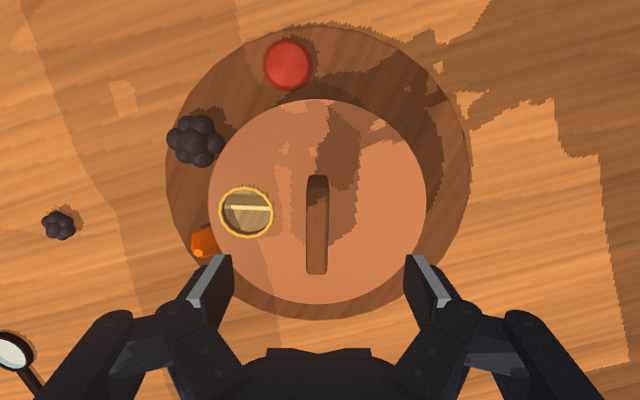

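The bar stands vertical and centred between the jaws at (317,225). The fingers have clearance, so I'll descend and close.

Request:
step_arm([
  [0.1,-0.1,2,0],
  [0.1,-0.1,4,0],
  [0.1,-0.1,5,0],
  [0.1,-0.1,5,0],
  [0.1,-0.1,5,0],
])

```text
clock: 3.7
position: [0.5649, -0.005, 0.0649]
tcp_rot: [[0.965, -0.262, 0.001], [-0.262, -0.965, -0.0], [0.001, -0.0, -1.0]]
ft_force: [-0.2, -0.1, 0.6]
width: 0.998
```

Request:
step_arm([
  [0,0,0,0],
  [0,0,0,0],
  [0,0,0,0],
  [0,0,0,0],
  [0,0,0,0],
  [0,0,0,0],
  [0,0,0,0],
  [0,0,0,0],
], fingers=-1, grip_force=40)

```text
clock: 4.7
position: [0.5644, -0.0061, 0.0647]
tcp_rot: [[0.965, -0.263, -0.0], [-0.263, -0.965, -0.002], [0.0, 0.002, -1.0]]
ft_force: [-3.7, -11.3, 4.1]
width: 0.156
```

Request:
step_arm([
  [0,0,0,4],
  [0,0,0,8],
  [0,0,0,12],
  [0,0,0,16],
  [0,0,0,20],
  [0,0,0,23],
  [0,0,0,25],
  [0,0,0,26],
  [0,0,0,26],
  [0,0,0,26],
])

```text
clock: 5.95
position: [0.5643, -0.0064, 0.0647]
tcp_rot: [[0.752, -0.659, -0.001], [-0.659, -0.752, -0.003], [0.001, 0.002, -1.0]]
ft_force: [-5.7, -13.9, 5.3]
width: 0.152
```

```bash
python3 - <<'E'
from plant import *; from h import *
for n in('wrist','side'):
    c=capture(n); cv2.imwrite(f'pics/{n}3.png',c['img'][:,:,::-1])
E
```

```text
(no output)
```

View pics/side3.png

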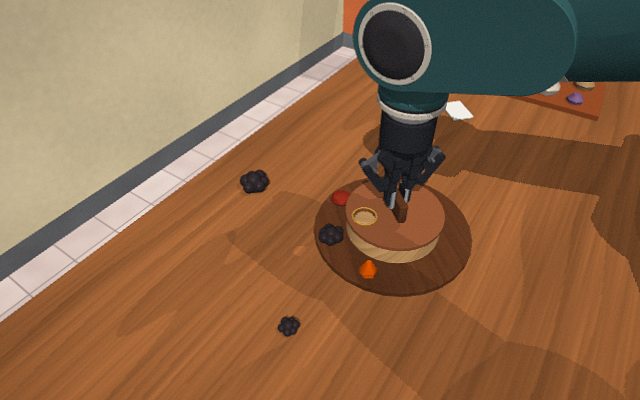

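View pics/wrist3.png

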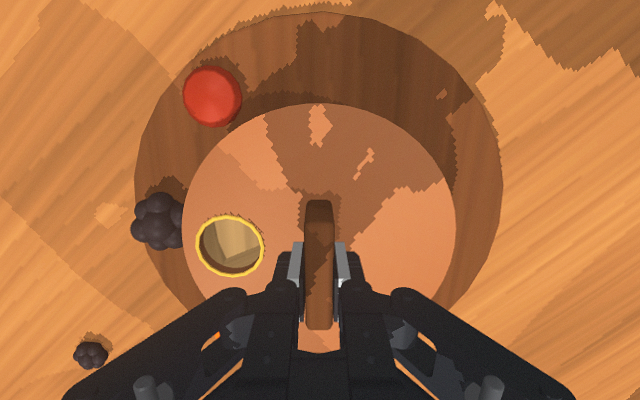

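The opening is now next to the kidney: (230,246) against (160,221) in the wrist view, and (364,216) against (330,235) in the side view. The stones look unmoved. I'll open, rise, and then measure from an unobstructed view.

Request:
step_arm([
  [0,0,0,0],
  [0,0,0,0],
  [0,0,0,0],
  [0,0,0,0],
  [0,0,0,0],
  [0,0,0,0],
  [0,0,0,0],
], fingers=1)

```text
clock: 6.92
position: [0.5646, -0.005, 0.0644]
tcp_rot: [[0.752, -0.659, -0.0], [-0.659, -0.752, -0.0], [0.0, 0.0, -1.0]]
ft_force: [-0.7, -0.1, 0.2]
width: 0.998
```

Request:
step_arm([
  [0,0,-2,0],
  [0,0,-5,0],
  [0,0,-9,0],
  [0,0,-13,0],
  [0,0,-13,0],
  [0,0,-13,0],
])

```text
clock: 7.68
position: [0.5644, -0.005, 0.1946]
tcp_rot: [[0.752, -0.659, 0.0], [-0.659, -0.752, 0.0], [0.0, -0.0, -1.0]]
ft_force: [-0.3, -0.5, -0.4]
width: 0.999
```

```bash
python3 - <<'E'
from plant import *; from h import *
s=get_state();print(s['clock'],s['position'],s['width'])
A=np.array([.5635,-.0055]); 
for n in('wrist','side'):
    c=capture(n); im=c['img'].copy(); cv2.imwrite(f'pics/{n}4.png',im[:,:,::-1])
    for o in('kidney','jasper','opal'):
        for d in masks_of(o,c):
            p=ray(c,[d['position']],.022)[0,:2];v=p-A;print(n,o,round(d['p'],2),p.round(4),np.hypot(*v).round(3),np.degrees(np.arctan2(v[1],v[0])).round(1))
    t=np.linspace(0,6.28,80)
    for ang,col in((48.5,(0,255,0)),):
        a=np.radians(ang);x=np.array([np.cos(a),np.sin(a)]);O=A+.052*x
        cv2.polylines(im,[proj(c,np.c_[O[0]+.018*np.cos(t),O[1]+.018*np.sin(t),0*t+.051]).astype(int)],True,col,1)
        cv2.polylines(im,[proj(c,[np.r_[A+.05*x,.051],np.r_[A+.13*x,.036]]).astype(int)],False,col,1)
    cv2.imwrite(f'pics/{n}4o.png',im[:,:,::-1])
E
```

```text
7.675 [ 0.56443214 -0.00495576  0.19462088] 0.9989537606701683
wrist kidney 0.97 [0.6373 0.0715] 0.107 46.2
wrist kidney 0.91 [0.5995 0.2181] 0.226 80.9
wrist kidney 0.65 [0.8158 0.0382] 0.256 9.8
wrist kidney 0.51 [ 0.6656 -0.0154] 0.103 -5.5
wrist kidney 0.44 [0.5501 0.1018] 0.108 97.1
wrist jasper 0.82 [ 0.6673 -0.0148] 0.104 -5.1
wrist opal 0.8 [0.5495 0.0991] 0.106 97.6
side kidney 0.77 [0.6351 0.0749] 0.108 48.3
side kidney 0.66 [0.5952 0.2397] 0.247 82.6
side jasper 0.62 [ 0.6696 -0.0141] 0.106 -4.6
side opal 0.48 [0.5481 0.1002] 0.107 98.3
```

View pics/wrist4o.png

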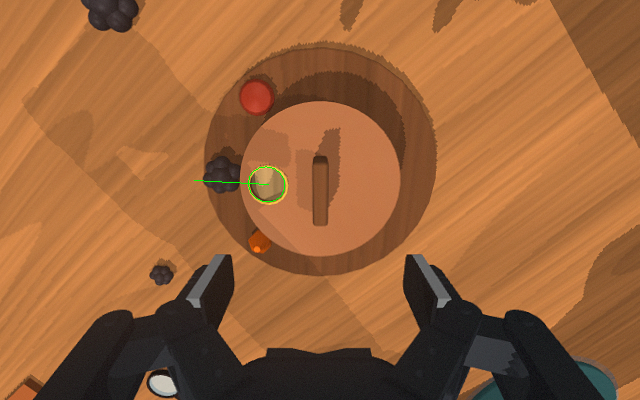

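View pics/side4o.png

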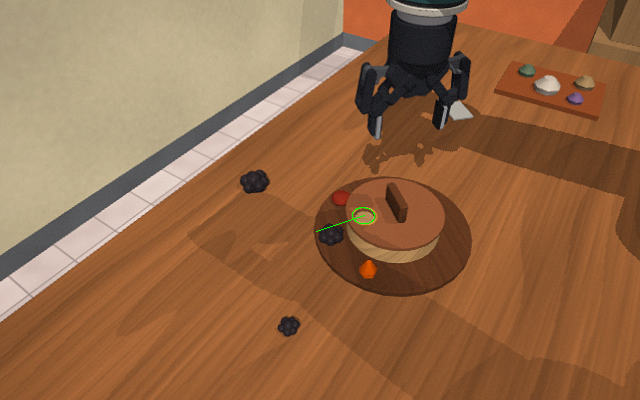

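The opening outline matches 48.5°, and the kidney reads 46–49°. The gripper is clear, so I'm handing in.

```bash
python3 -c "
from plant import *
print(close_job())"
```

```text
the job is handed in; nothing more can be done
None
```

I gripped the bar, turned the cap about 26° clockwise so its opening faces the hematite kidney, then let go and lifted clear. I handed the job in at about 7.8 s; no verdict came back.

- **Which stone:** I took the middle-sized of the three lumpy stones, on the ledge in front of the centre compartment.
- **Alignment:** After release, the opening sits at about 48.5° (world angle about the axis). The kidney reads 46.2° from the wrist camera and 48.3° from the side camera. That is about 0–5 mm off the line, against the 22 mm allowed.
- **Disagreement:** The two cameras differ by about 2° on the kidney. The other two stones put the middle compartment at about 46.5°, so the opening may be about 2° past dead centre.
- **Stones:** Side-camera positions before and after agree to about 4 mm for the kidney and 2 mm or less for the jasper and opal. This is within measurement error, so I see no sign that any of them moved.
- **Gripper:** It was fully open, with the fingertips over 10 cm above the bar and the force reading near zero.

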